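Push the pulled-out stock bins back to the stop rail

TASK

Two of the three cream stock bins on the shop counter, the ones with the rubber wheels and the steel brackets, have been left pulled forward. Push each of them back along the counter with the fingers until its back is flush against the stop rail, square to it and roughly centred on the label plate that lies behind it. Only push, do not lift or tip the bins, and leave the third bin and everything else on the counter where it stands.

Things in the scene. Friction and masses are not known exactly. Their poses are not given: they have to be found in the camera images.
- rail: Fixed dark steel stop rail on the counter, 460 long (y), 20 thick (x), 40 high, with a 4 mm high foot strip behind it. Origin at the centre of its underside, on the counter; its front face, against which the bins stand, is the plane x = -10 in its own frame, and its x axis points away from the bins. A bin that is fully back has its origin at x = -70 in this frame.
- plate0: Fixed white label plate, 18 x 70 x 3, lying on top of the stop rail; behind the bin with the rubber wheels, marking the middle of its place. Origin at the centre of its underside; axes as the rail's.
- plate1: Fixed white label plate, 18 x 70 x 3, lying on top of the stop rail; behind the bin with the steel brackets, marking the middle of its place. Origin at the centre of its underside; axes as the rail's.
- bin_wheels: Loose cream plastic stock bin, open at the top: 120 deep (x), 100 wide (y); back wall (+x end) 75 high, front wall (-x end, towards the robot) flat, upright, 100 wide and 45 high, walls 4 thick; 0.3 to 0.65 kg with its goods. Origin at the centre of its underside, on the counter; x points from its front to its back, z up. Filled with black rubber wheels. Starts pulled 50 to 90 forward of its place and up to 0.18 rad askew.
- bin_brackets: Loose cream plastic stock bin, open at the top: 120 deep (x), 100 wide (y); back wall (+x end) 75 high, front wall (-x end, towards the robot) flat, upright, 100 wide and 45 high, walls 4 thick; 0.3 to 0.65 kg with its goods. Origin at the centre of its underside, on the counter; x points from its front to its back, z up. Filled with bright steel angle brackets. Starts pulled 50 to 90 forward of its place and up to 0.18 rad askew.
- bin_caps: Third cream stock bin, same size and origin, filled with round black caps; already stands in its place against the rail. The three places are 145 apart, in an order that varies. To be left alone.
- castor: Loose steel castor with a black wheel, standing wheel up on its 60 x 46 plate, 60 high, on the counter in front of the third bin. Origin at the centre of its underside. To be left alone.
- collar: Loose black stove-pipe collar, 100 across, 80 high, at the left of the counter. Origin at the centre of its underside. To be left alone.
- tin: Loose tin, 74 across, 100 high, at the right of the counter. Origin at the centre of its underside. To be left alone.
- tape: Loose black tape measure, 66 x 32 x 62 high, at the left. Origin at the centre of its underside. To be left alone.
- screwdriver: Loose screwdriver lying on the counter at the right, pointing away from the robot, about 200 long. To be left alone.
- padlock: Loose brass padlock lying flat, 85 x 50 x 20, at the right. Origin at the underside of its brass body. To be left alone.

How it is judged (in metres and radians):
At the end, for the whole second after the job is handed in: Both bins stand flat and at rest, backs within 4.5 mm of the rail's front face at their middle, square to it within 0.05 rad and centred within 25 mm of their own label plates; the third bin has moved less than 12 mm, every other thing less than 20 mm (x of bin_wheels in the frame of rail between -0.0745 and -0.066 m and angle between the x axis of each of bin_wheels, bin_brackets and the x axis of rail, either way round below 0.05 rad and y of bin_wheels in the frame of plate0 between -0.025 and 0.025 m and height (world z) of each of bin_wheels, bin_brackets below 0.004 m and angle between each of bin_wheels, bin_brackets's own z axis and vertical below 0.05 rad and linear speed of each of bin_wheels, bin_brackets below 0.01 m/s and x of bin_brackets in the frame of rail between -0.0745 and -0.066 m and y of bin_brackets in the frame of plate1 between -0.025 and 0.025 m and distance of bin_caps from where it was at the start of the episode below 0.012 m and distance of each of castor, collar, tin, tape, screwdriver, padlock from where it was at the start of the episode below 0.02 m); the robot touches nothing.
It fails at once if a stock bin was lifted or tipped instead of pushed (height (world z) of bin_wheels above 0.012 m or angle between bin_wheels's own z axis and vertical above 0.12 rad).
It fails at once if a stock bin was lifted or tipped instead of pushed (height (world z) of bin_brackets above 0.012 m or angle between bin_brackets's own z axis and vertical above 0.12 rad).
It fails at once if the third bin was moved (distance of bin_caps from where it was at the start of the episode above 0.012 m).
It fails at once if another thing on the counter was moved (distance of any of castor, collar, tin, tape, screwdriver, padlock from where it was at the start of the episode above 0.02 m).
It also fails if it takes over 48 s, if anything falls off the work surface, if the arm or the gripper's body presses on something with over 40 N, if the wrist force passes 120 N, or if a joint passes its speed limit or range.

ROBOT

A 6-joint arm with a two-finger parallel gripper is mounted at the origin on the work surface. World frame = base frame: x ahead of the robot, y to its left, z up, the work surface at z = 0. Lengths are in mm, angles in rad, forces in N, time in s.
With the tool pointing down it reaches from about 350 to 975 mm from the base axis. Payload 7.1 kg.
Tool frame: the origin (TCP) lies on the mounting face of the last link; the fingertips stand 182 mm ahead of it and the grasp point (between the pads) lies 163 mm ahead of it (ctrl.tcp_to_tips is the distance from the TCP to the fingertips, in mm); z points along the fingers, y is the direction in which the jaws open and shut (so a half turn about z gives the same grasp; the last joint's range is limited). The gripper opens to 88 mm and grips with 3 to 60 N. Pads are 20 mm wide; open, the fingers measure 115 mm over their backs; the gripper's body (75 mm by 178 mm) begins 61 mm behind the grasp point.
Start: joints at [1.149, 0.423, 1.63, -0, 1.089, -0.019], TCP at [244.966, 574.977, 404.675] pointing down, gripper open.
Joint ranges: [-3, 3], [-0.9, 2.11], [0.09, 2.58], [-1.31, 4.45], [0.11, 2.69], [-2.54, 2.54]. Speed limits (rad/s): [2.39, 2.39, 3.01, 3.14, 3.14, 3.14].

INTERFACE

Orientations are given as a rotation vector (axis times angle).
In Python, from workcell import ctrl gives the robot as it stands. The module is installed in compiled form; this text tells all that it offers.
- The arm moves only by the tool send_rows, never from a script. Its argument "commands" is a list of rows, each an object with "translation": the shift along the world's x, y, z normalised to -1 to 1, where 1 is 0.1 m, a list of three; "twist": the turn, a rotation vector about the world's x, y, z normalised to -1 to 1, where 1 is 0.5 rad, a list of three. A call has exactly 10 rows; each row is the pose to reach, as a shift and turn from the pose commanded when the call began; what a row does not reach only later rows make up. A row lasts 1/10 s, in which the tool goes at most 50 mm and 8.59 degrees, less where a joint would pass 70% of its speed; a pose out of reach is approached as far as the arm can. A call with a number of a shift or a turn outside -1 to 1 is refused whole. A call with a gripper value outside its range is refused whole. "grip" is the closure, from -1 (fully open) to 1 (shut), set as the call begins (left out, the last holds). The fingers move at their own pace and stop on an object; the grip force is fixed at half the most. Time passes only in rows, so rows that repeat a pose let the fingers close, or fill a call up. It gives the time, the measured TCP pose, the force and the opening at its end, in the units of the state.
- ctrl.get_obs(): the state, without advancing time (a new reading comes with each control period).
- ctrl.get_image(name): name is "scene" or "side" or "wrist"; returns a dict with "img" (400x640x3 uint8, red, green, blue), "intrinsics" (3x3 intrinsics, pixels), "cam_to_world" (4x4, takes a point from camera to world coordinates). Camera axes: x right, y down, z forward; pixel columns grow to the right and rows downward; lengths in mm; the calibration is good to about 2 mm. A picture is of the moment at which its call begins. There is no depth.
- ctrl.close_job(): hands the job in, once; it reports no verdict.
The state is a dict: "t": time; "qpos": joint angles; "qvel": joint speeds; "joint_torque": joint torques, N m; "ee_pos": TCP position; "orientation": TCP orientation; "ft_force": force on the tool from outside, world axes, zero at the start; "moment": the same for the moment, N m; "width": finger opening in mm.
Only numpy, scipy, OpenCV 4.12 (cv2) and the standard library are available. Lean on these libraries where they do the work, as an engineer would, in place of code of your own. Each camera call takes 0.05 s, during which the arm holds its last target. There are 200 camera calls.

## Working session

There is one attempt and no reset: what is moved stays moved. The work goes in short steps, Python scripts to look and compute and a tool call to move; the robot and the scene stay as the last step left them, time stands still between calls to the robot, and variables do not carry over. Pictures are saved under pics/ and viewed, about 8 in all and at most 12, crops included, and the job is handed in when it is done.

Besides the shell and the picture viewer there is one more tool, called after "Emit:" by a JSON object that holds its "name" and its "arguments", one argument or row to a line. send_rows: Moves the arm, as the interface text tells. Its arguments: {"type":"object","properties":{"commands":{"type":"array","items":{"type":"object","properties":{"translation":{"type":"array","items":{"type":"number"}},"twist":{"type":"array","items":{"type":"number"}}}}},"grip":{"type":"number"}},"required":["commands"]}

```bash
mkdir -p pics; python3 - <<'E'
from workcell import ctrl
import cv2,numpy as np
np.set_printoptions(suppress=True,precision=4)
for n in("scene","side"):
    d=ctrl.get_image(n);cv2.imwrite(f"pics/{n}0.png",d["img"][...,::-1]);np.savez(f"pics/{n}0.npz",**d)
    print(n,d["intrinsics"],d["cam_to_world"])
print(ctrl.get_obs())
E
```

```text
scene [[402.6729   0.     319.3281]
 [  0.     402.6729 201.5016]
 [  0.       0.       1.    ]] [[  -0.3699    0.7916   -0.4863 1134.5246]
 [   0.9291    0.315    -0.194   211.0975]
 [  -0.0004   -0.5236   -0.852  1045.6132]
 [   0.        0.        0.        1.    ]]
side [[488.2887   0.     325.5344]
 [  0.     488.2887 204.9401]
 [  0.       0.       1.    ]] [[    0.9658    -0.1778     0.1885   271.3047]
 [   -0.2582    -0.7212     0.6428 -1046.888 ]
 [    0.0216    -0.6696    -0.7425  1251.2664]
 [    0.         0.         0.         1.    ]]
{'t': 0.1, 'qpos': array([ 1.149 ,  0.4237,  1.6306,  0.    ,  1.0886, -0.019 ]), 'qvel': array([ 0.0004, -0.0006, -0.0026, -0.    ,  0.0002,  0.0001]), 'joint_torque': array([  0.0002, -54.5615, -27.4324,   0.0645,   0.0188,  -0.0001]), 'ee_pos': array([244.8658, 574.7563, 403.9887]), 'orientation': array([-0.6284, -3.0778,  0.0021]), 'ft_force': array([-0.979 , -0.0685,  0.6941]), 'moment': array([0.0119, 0.0188, 0.0231]), 'width': 87.95152074886634}
```

View pics/scene0.png

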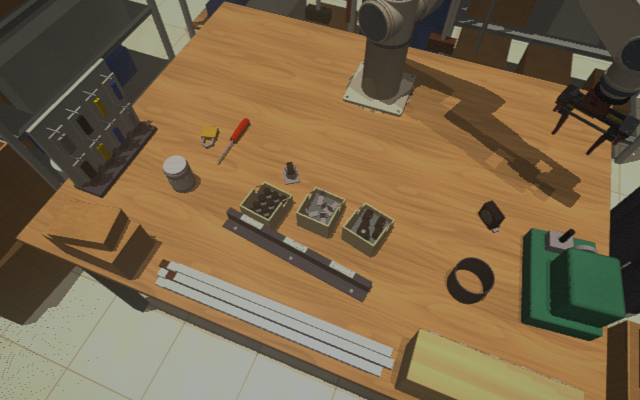

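View pics/side0.png

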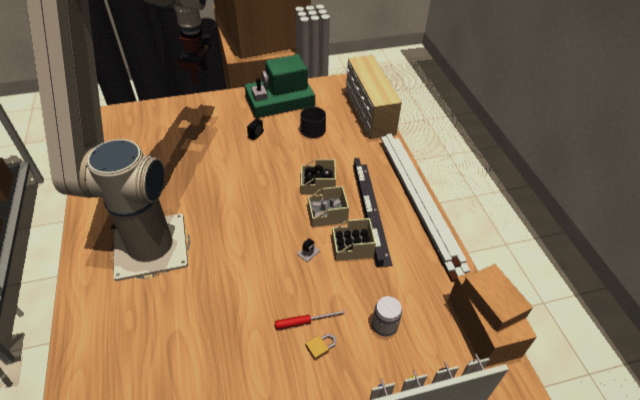

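Order from the robot's right to left: caps (scene ~265,203), brackets (321,212), wheels (368,228). The rail runs from (228,215) to (370,290). I'll zoom in to pick corners.

```bash
python3 - <<'E'
import cv2,numpy as np
a=cv2.imread("pics/scene0.png")[170:300,220:400]; a=cv2.resize(a,None,fx=4.4,fy=4.4,interpolation=cv2.INTER_CUBIC)
a=cv2.convertScaleAbs(a,alpha=1.5,beta=10)
for k in range(0,180,20): cv2.putText(a,str(220+k),(int(k*4.4),10),0,.35,(0,0,255)); cv2.line(a,(int(k*4.4),0),(int(k*4.4),571),(0,0,200),1)
for k in range(0,130,20): cv2.putText(a,str(170+k),(0,int(k*4.4)),0,.35,(0,0,255)); cv2.line(a,(0,int(k*4.4)),(791,int(k*4.4)),(0,0,200),1)
cv2.imwrite("pics/c1.png",a)
E
```

```text
(no output)
```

View pics/c1.png

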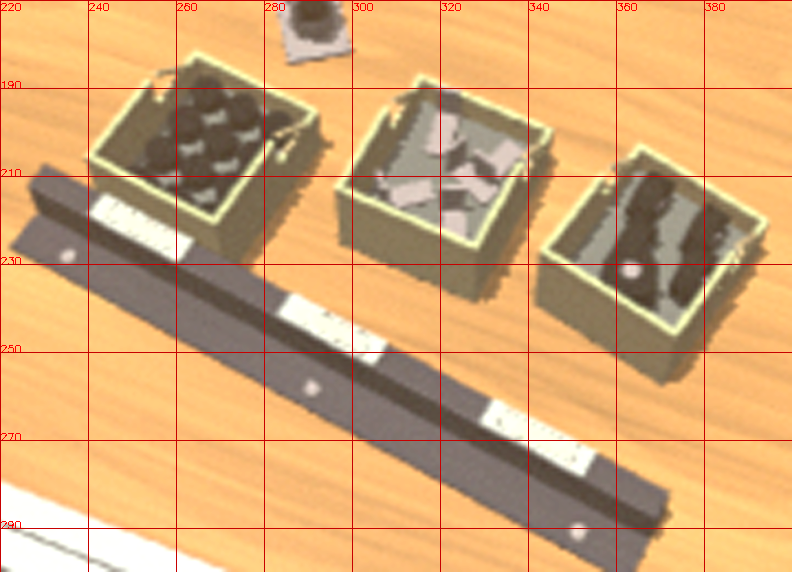

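```bash
cat > h.py <<'E'
import cv2,numpy as np
np.set_printoptions(suppress=True,precision=1)
def ray(d,px,z):
    K,T=d["intrinsics"],d["cam_to_world"]
    r=T[:3,:3]@np.linalg.inv(K)@np.array([px[0],px[1],1.]);o=T[:3,3]
    return o+r*(z-o[2])/r[2]
E
python3 - <<'E'
from h import *
d=np.load("pics/scene0.npz")
P=lambda x,y,z:ray(d,(220+x/4.4-.5+.11,170+y/4.4-.5+.11),z)
for n,pts in dict(brk=[(338,187,75),(478,246,75),(420,77,45),(550,129,45),(340,243,0),(482,303,0)],
 whl=[(544,252,75),(676,334,75),(640,148,45),(766,220,45),(540,305,0),(664,384,0)],
 cap=[(92,157,75),(215,220,75),(196,55,45),(316,110,45)]).items():
    q=np.array([P(*p) for p in pts]);print(n);print(q)
    u=sum(q[i+1]-q[i] for i in range(0,len(q),2));v=q[:2].mean(0)-q[2:4].mean(0)
    print("yaw lateral",np.arctan2(u[0],-u[1])," yaw long",np.arctan2(v[1],v[0]),"ctr",q[:4].mean(0))
im=d["img"].astype(int);m=((im.min(2)>130)).astype(np.uint8);m[:,:236]=0;m[:205]=0;m[282:]=0;m[:,362:]=0
for s in range(640): m[int(min(399,max(0,(s-236)*.55+203-8+30))):,s]=0
c,_=cv2.findContours(m,cv2.RETR_EXTERNAL,cv2.CHAIN_APPROX_NONE)
for k in c:
    if cv2.contourArea(k)>60:
        b=cv2.boxPoints(cv2.minAreaRect(k)); w=np.array([ray(d,p,43) for p in b]);M=cv2.moments(k)
        print(cv2.contourArea(k),b.tolist(),"\n",ray(d,(M['m10']/M['m00'],M['m01']/M['m00']),43))
q=np.array([P(44,165,40),P(668,491,40)]);print("rail front top",q)
q=np.array([P(32,183,40),P(652,515,40)]);print("rail back top",q)
E
```

```text
brk
[[636.3 -56.3  75. ]
 [643.   41.1  75. ]
 [521.3 -47.2  45. ]
 [527.8  48.7  45. ]
 [637.  -58.6   0. ]
 [643.5  45.6   0. ]]
yaw lateral 3.0754044902618287  yaw long -0.072581054885633 ctr [582.1  -3.4  60. ]
whl
[[631.8  80.6  75. ]
 [654.9 173.5  75. ]
 [519.7 109.1  45. ]
 [541.4 201.7  45. ]
 [630.8  81.5   0. ]
 [654.2 174.2   0. ]]
yaw lateral 2.9014543639935786  yaw long -0.24564667048640684 ctr [587.  141.2  60. ]
cap
[[ 674.1 -211.3   75. ]
 [ 686.6 -118.4   75. ]
 [ 561.1 -196.2   45. ]
 [ 571.6 -102.    45. ]]
yaw lateral 3.0190474918489794  yaw long -0.1373824697411106 ctr [ 623.4 -157.    60. ]
126.5 [[329.12701416015625, 265.5378112792969], [332.04595947265625, 260.0243225097656], [354.6513671875, 271.9919128417969], [351.732421875, 277.5054016113281]] 
 [734.8 115.9  43. ]
105.5 [[283.20001220703125, 241.6000213623047], [285.79998779296875, 236.40000915527344], [307.0, 247.00001525878906], [304.4000244140625, 252.2000274658203]] 
 [714.7 -28.6  43. ]
95.5 [[240.20001220703125, 218.60000610351562], [242.60000610351562, 213.80001831054688], [262.6000061035156, 223.80001831054688], [260.20001220703125, 228.60000610351562]] 
 [ 695.  -171.3   43. ]
rail front top [[ 674.7 -253.1   40. ]
 [ 737.3  199.    40. ]]
rail back top [[ 689.8 -253.9   40. ]
 [ 754.9  194.8   40. ]]
```

Emit:
{"name": "send_rows", "arguments": {
  "commands": [
    {"translation": [0.05,-0.08,-0.02],"twist": [0,0,0.05]},
    {"translation": [0.1,-0.17,-0.04],"twist": [0,0,0.1]},
    {"translation": [0.15,-0.25,-0.06],"twist": [0,0,0.16]},
    {"translation": [0.2,-0.34,-0.08],"twist": [0,0,0.21]},
    {"translation": [0.25,-0.42,-0.1],"twist": [0,0,0.26]},
    {"translation": [0.3,-0.5,-0.12],"twist": [0,0,0.32]},
    {"translation": [0.35,-0.59,-0.14],"twist": [0,0,0.37]},
    {"translation": [0.4,-0.67,-0.16],"twist": [0,0,0.42]},
    {"translation": [0.45,-0.76,-0.18],"twist": [0,0,0.48]},
    {"translation": [0.5,-0.84,-0.2],"twist": [0,0,0.53]}
  ],
  "grip": -0.36
}}

```text
t: 1.1
ee_pos: [295.1, 490.4, 384.2]
orientation: [-0.214, -3.134, 0.001]
ft_force: [-0.6, -1.0, 0.9]
width: 59.9
```

Emit:
{"name": "send_rows", "arguments": {
  "commands": [
    {"translation": [0.05,-0.1,-0.02],"twist": [0,0,0]},
    {"translation": [0.1,-0.2,-0.04],"twist": [0,0,0]},
    {"translation": [0.15,-0.3,-0.06],"twist": [0,0,0]},
    {"translation": [0.2,-0.4,-0.08],"twist": [0,0,0]},
    {"translation": [0.25,-0.5,-0.1],"twist": [0,0,0]},
    {"translation": [0.3,-0.6,-0.12],"twist": [0,0,0]},
    {"translation": [0.35,-0.7,-0.14],"twist": [0,0,0]},
    {"translation": [0.4,-0.8,-0.16],"twist": [0,0,0]},
    {"translation": [0.45,-0.9,-0.18],"twist": [0,0,0]},
    {"translation": [0.5,-1.0,-0.2],"twist": [0,0,0]}
  ]
}}

```text
t: 2.1
ee_pos: [345.4, 390.1, 364.5]
orientation: [-0.216, -3.134, -0.0]
ft_force: [-1.4, 0.3, 0.5]
width: 59.9
```

Emit:
{"name": "send_rows", "arguments": {
  "commands": [
    {"translation": [0.05,-0.1,-0.02],"twist": [0,0,0]},
    {"translation": [0.1,-0.2,-0.04],"twist": [0,0,0]},
    {"translation": [0.15,-0.3,-0.06],"twist": [0,0,0]},
    {"translation": [0.2,-0.4,-0.08],"twist": [0,0,0]},
    {"translation": [0.25,-0.5,-0.1],"twist": [0,0,0]},
    {"translation": [0.3,-0.6,-0.12],"twist": [0,0,0]},
    {"translation": [0.35,-0.7,-0.14],"twist": [0,0,0]},
    {"translation": [0.4,-0.8,-0.16],"twist": [0,0,0]},
    {"translation": [0.45,-0.9,-0.18],"twist": [0,0,0]},
    {"translation": [0.5,-1.0,-0.2],"twist": [0,0,0]}
  ]
}}

```text
t: 3.1
ee_pos: [395.4, 290.2, 344.5]
orientation: [0.216, 3.134, 0.0]
ft_force: [-0.1, -0.0, -0.4]
width: 59.6
```

Emit:
{"name": "send_rows", "arguments": {
  "commands": [
    {"translation": [0.1,-0.14,-0.05],"twist": [0,0,0]},
    {"translation": [0.2,-0.27,-0.1],"twist": [0,0,0]},
    {"translation": [0.3,-0.4,-0.15],"twist": [0,0,0]},
    {"translation": [0.4,-0.54,-0.2],"twist": [0,0,0]},
    {"translation": [0.49,-0.68,-0.25],"twist": [0,0,0]},
    {"translation": [0.59,-0.82,-0.3],"twist": [0,0,0]},
    {"translation": [0.69,-0.95,-0.35],"twist": [0,0,0]},
    {"translation": [0.79,-1.0,-0.4],"twist": [0,0,0]},
    {"translation": [0.88,-1.0,-0.45],"twist": [0,0,0]},
    {"translation": [0.98,-1.0,-0.5],"twist": [0,0,0]}
  ]
}}

```text
t: 4.1
ee_pos: [493.7, 191.1, 294.3]
orientation: [0.217, 3.134, 0.0]
ft_force: [-0.3, 0.0, -0.7]
width: 59.8
```

Emit:
{"name": "send_rows", "arguments": {
  "commands": [
    {"translation": [0,-0.06,0],"twist": [0,0,0]},
    {"translation": [0,-0.12,-0.1],"twist": [0,0,0]},
    {"translation": [0,-0.18,-0.2],"twist": [0,0,0]},
    {"translation": [0,-0.24,-0.32],"twist": [0,0,0]},
    {"translation": [0,-0.3,-0.44],"twist": [0,0,0]},
    {"translation": [0,-0.36,-0.56],"twist": [0,0,0]},
    {"translation": [0,-0.36,-0.68],"twist": [0,0,0]},
    {"translation": [0,-0.36,-0.8],"twist": [0,0,0]},
    {"translation": [0,-0.36,-0.9],"twist": [0,0,0]},
    {"translation": [0,-0.36,-0.97],"twist": [0,0,0]}
  ]
}}

```text
t: 5.1
ee_pos: [492.8, 155.1, 196.5]
orientation: [-0.216, -3.133, 0.0]
ft_force: [-0.1, -1.4, -0.7]
width: 59.7
```

```bash
python3 - <<'E'
from workcell import ctrl
from h import *
d=ctrl.get_image("side")
a=cv2.resize(d["img"][130:290,230:430,::-1],None,fx=4,fy=3.75,interpolation=cv2.INTER_CUBIC)
cv2.imwrite("pics/s1.png",cv2.convertScaleAbs(a,alpha=1.5,beta=10))
d=np.load("pics/scene0.npz");print("castor plate approx",ray(d,(285,184),0),ray(d,(299,181),0))
E
```

```text
castor plate approx [ 517.7 -150.7    0. ] [ 491.  -114.4    0. ]
```

View pics/s1.png

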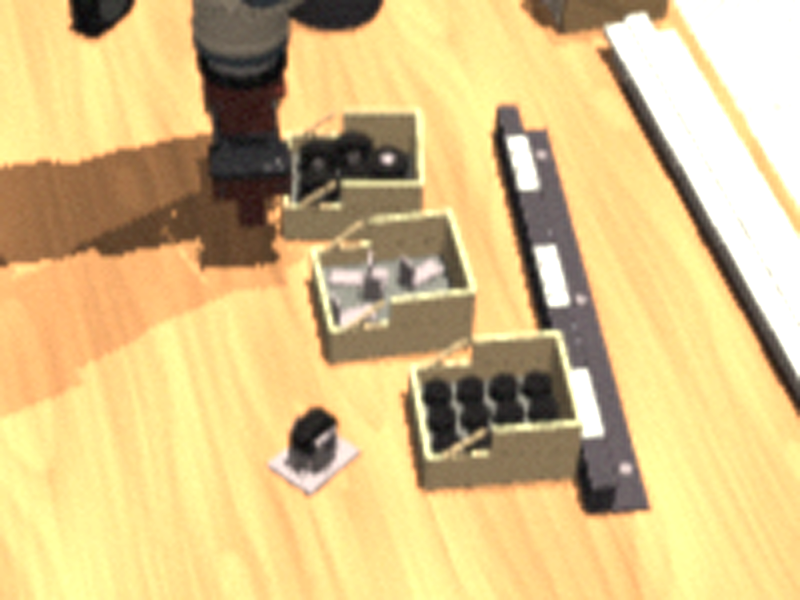

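Side view: the fingers stand just ahead of the wheels bin's front wall (~crop 285,190) and the castor is clear. Pushing along the rail's x axis.

Emit:
{"name": "send_rows", "arguments": {
  "commands": [
    {"translation": [0.06,-0.01,0],"twist": [0,0,0]},
    {"translation": [0.12,-0.02,0],"twist": [0,0,0]},
    {"translation": [0.18,-0.025,0],"twist": [0,0,0]},
    {"translation": [0.24,-0.03,0],"twist": [0,0,0]},
    {"translation": [0.3,-0.04,0],"twist": [0,0,0]},
    {"translation": [0.36,-0.05,0],"twist": [0,0,0]},
    {"translation": [0.42,-0.06,0],"twist": [0,0,0]},
    {"translation": [0.48,-0.065,0],"twist": [0,0,0]},
    {"translation": [0.54,-0.075,0],"twist": [0,0,0]},
    {"translation": [0.6,-0.085,0],"twist": [0,0,0]}
  ]
}}

```text
t: 6.15
ee_pos: [553.3, 146.5, 197.7]
orientation: [-0.216, -3.133, 0.0]
ft_force: [-4.7, 1.3, 3.3]
width: 59.8
```

Emit:
{"name": "send_rows", "arguments": {
  "commands": [
    {"translation": [0.04,-0.005,0],"twist": [0,0,0]},
    {"translation": [0.08,-0.01,0],"twist": [0,0,0]},
    {"translation": [0.12,-0.015,0],"twist": [0,0,0]},
    {"translation": [0.16,-0.02,0],"twist": [0,0,0]},
    {"translation": [0.2,-0.03,0],"twist": [0,0,0]},
    {"translation": [0.24,-0.035,0],"twist": [0,0,0]},
    {"translation": [0.28,-0.04,0],"twist": [0,0,0]},
    {"translation": [0.32,-0.045,0],"twist": [0,0,0]},
    {"translation": [0.36,-0.05,0],"twist": [0,0,0]},
    {"translation": [0.37,-0.05,0],"twist": [0,0,0]}
  ]
}}

```text
t: 7.15
ee_pos: [590.3, 141.4, 197.7]
orientation: [0.216, 3.134, 0.0]
ft_force: [-5.1, 1.1, 4.8]
width: 59.4
```

```bash
python3 - <<'E'
from workcell import ctrl
from h import *
d=ctrl.get_image("scene");np.savez("pics/scene2.npz",**d)
a=cv2.resize(d["img"][170:300,220:400,::-1],None,fx=4.4,fy=4.4,interpolation=cv2.INTER_CUBIC)
cv2.imwrite("pics/c2.png",cv2.convertScaleAbs(a,alpha=1.5,beta=10))
E
```

```text
(no output)
```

View pics/c2.png

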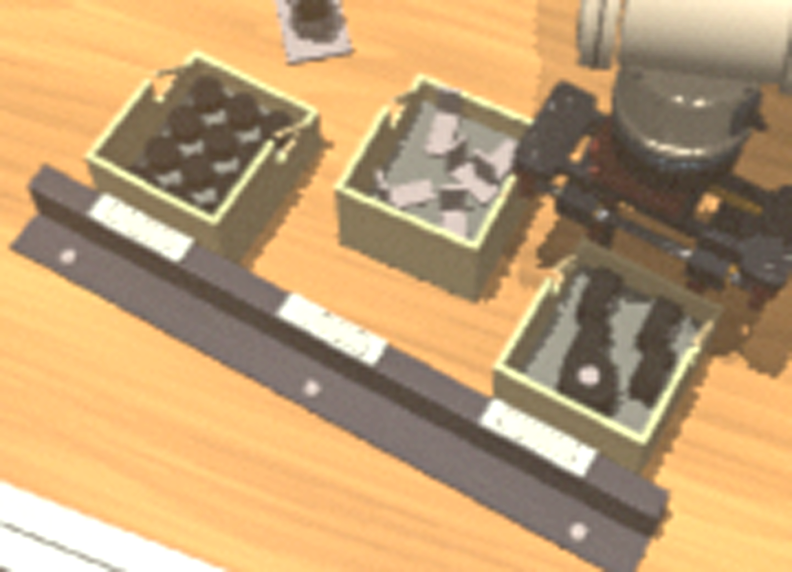

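Emit:
{"name": "send_rows", "arguments": {
  "commands": [
    {"translation": [0.005,0,0],"twist": [0,0,0]},
    {"translation": [0.01,-0.001,0],"twist": [0,0,0]},
    {"translation": [0.015,-0.002,0],"twist": [0,0,0]},
    {"translation": [0.02,-0.003,0],"twist": [0,0,0]},
    {"translation": [0.025,-0.003,0],"twist": [0,0,0]},
    {"translation": [0.03,-0.004,0],"twist": [0,0,0]},
    {"translation": [0.035,-0.005,0],"twist": [0,0,0]},
    {"translation": [0.04,-0.006,0],"twist": [0,0,0]},
    {"translation": [0.045,-0.006,0],"twist": [0,0,0]},
    {"translation": [0.05,-0.007,0],"twist": [0,0,0]}
  ]
}}

```text
t: 8.2
ee_pos: [594.3, 140.9, 197.7]
orientation: [-0.216, -3.132, 0.0]
ft_force: [-8.4, 2.0, 7.0]
width: 59.7
```

```bash
python3 - <<'E'
from h import *
d=np.load("pics/scene2.npz")
P=lambda x,y,z:ray(d,(220+x/4.4-.39,170+y/4.4-.39),z)
t=.1383;R=np.array([[np.cos(t),-np.sin(t)],[np.sin(t),np.cos(t)]])
for x,y in((497,366),(642,442),(92,157),(215,220)): print(R@(P(x,y,75)[:2]-[714.7,-28.6]))
E
```

```text
[-15.4 108.3]
[-14.8 204.7]
[ -15.  -186.6]
[-15.4 -92.8]
```

Emit:
{"name": "send_rows", "arguments": {
  "commands": [
    {"translation": [0.003,0,0],"twist": [0,0,0]},
    {"translation": [0.006,-0.001,0],"twist": [0,0,0]},
    {"translation": [0.009,-0.001,0],"twist": [0,0,0]},
    {"translation": [0.012,-0.001,0],"twist": [0,0,0]},
    {"translation": [0.015,-0.002,0],"twist": [0,0,0]},
    {"translation": [0.018,-0.002,0],"twist": [0,0,0]},
    {"translation": [0.02,-0.003,0],"twist": [0,0,0]},
    {"translation": [0.02,-0.003,0],"twist": [0,0,0]},
    {"translation": [0.02,-0.003,0],"twist": [0,0,0]},
    {"translation": [0.02,-0.003,0],"twist": [0,0,0]}
  ]
}}

```text
t: 9.2
ee_pos: [595.0, 140.9, 197.7]
orientation: [-0.216, -3.129, 0.001]
ft_force: [-13.1, 3.0, 11.3]
width: 59.7
```

Emit:
{"name": "send_rows", "arguments": {
  "commands": [
    {"translation": [-0.08,0.01,0],"twist": [0,0,0]},
    {"translation": [-0.16,0.02,0],"twist": [0,0,0]},
    {"translation": [-0.24,0.035,0],"twist": [0,0,0]},
    {"translation": [-0.32,0.045,0],"twist": [0,0,0]},
    {"translation": [-0.4,0.055,0],"twist": [0,0,0]},
    {"translation": [-0.4,0.055,0.2],"twist": [0,0,0]},
    {"translation": [-0.4,0.055,0.4],"twist": [0,0,0]},
    {"translation": [-0.4,0.055,0.6],"twist": [0,0,0]},
    {"translation": [-0.4,0.055,0.8],"twist": [0,0,0]},
    {"translation": [-0.4,0.055,1.0],"twist": [0,0,0]}
  ]
}}

```text
t: 10.2
ee_pos: [556.5, 146.0, 298.4]
orientation: [0.216, 3.134, -0.0]
ft_force: [0.4, -0.5, 0.1]
width: 59.7
```

Emit:
{"name": "send_rows", "arguments": {
  "commands": [
    {"translation": [-0.07,-0.1,0],"twist": [0,0,0]},
    {"translation": [-0.14,-0.2,0],"twist": [0,0,0]},
    {"translation": [-0.21,-0.3,0],"twist": [0,0,0]},
    {"translation": [-0.28,-0.4,0],"twist": [0,0,0]},
    {"translation": [-0.35,-0.5,0],"twist": [0,0,0]},
    {"translation": [-0.42,-0.6,0],"twist": [0,0,0]},
    {"translation": [-0.49,-0.7,0],"twist": [0,0,0]},
    {"translation": [-0.56,-0.8,0],"twist": [0,0,0]},
    {"translation": [-0.63,-0.9,0],"twist": [0,0,0]},
    {"translation": [-0.69,-1.0,0],"twist": [0,0,0]}
  ]
}}

```text
t: 11.2
ee_pos: [487.3, 45.2, 297.7]
orientation: [-0.216, -3.134, 0.0]
ft_force: [0.8, 0.0, 0.8]
width: 60.0
```

Emit:
{"name": "send_rows", "arguments": {
  "commands": [
    {"translation": [0,-0.1,0],"twist": [0,0,0]},
    {"translation": [0,-0.2,0],"twist": [0,0,0]},
    {"translation": [0,-0.3,0],"twist": [0,0,0]},
    {"translation": [0,-0.38,-0.1],"twist": [0,0,0]},
    {"translation": [0,-0.38,-0.25],"twist": [0,0,0]},
    {"translation": [0,-0.38,-0.4],"twist": [0,0,0]},
    {"translation": [0,-0.38,-0.55],"twist": [0,0,0]},
    {"translation": [0,-0.38,-0.7],"twist": [0,0,0]},
    {"translation": [0,-0.38,-0.85],"twist": [0,0,0]},
    {"translation": [0,-0.38,-1.0],"twist": [0,0,0]}
  ]
}}

```text
t: 12.2
ee_pos: [488.0, 7.6, 196.3]
orientation: [-0.217, -3.134, -0.0]
ft_force: [-0.0, 0.5, 0.2]
width: 60.0
```

```bash
python3 - <<'E'
from workcell import ctrl
from h import *
d=ctrl.get_image("scene");np.savez("pics/scene3.npz",**d)
a=cv2.resize(d["img"][170:300,220:400,::-1],None,fx=4.4,fy=4.4,interpolation=cv2.INTER_CUBIC)
cv2.imwrite("pics/c3.png",cv2.convertScaleAbs(a,alpha=1.5,beta=10))
E
```

```text
(no output)
```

View pics/c3.png

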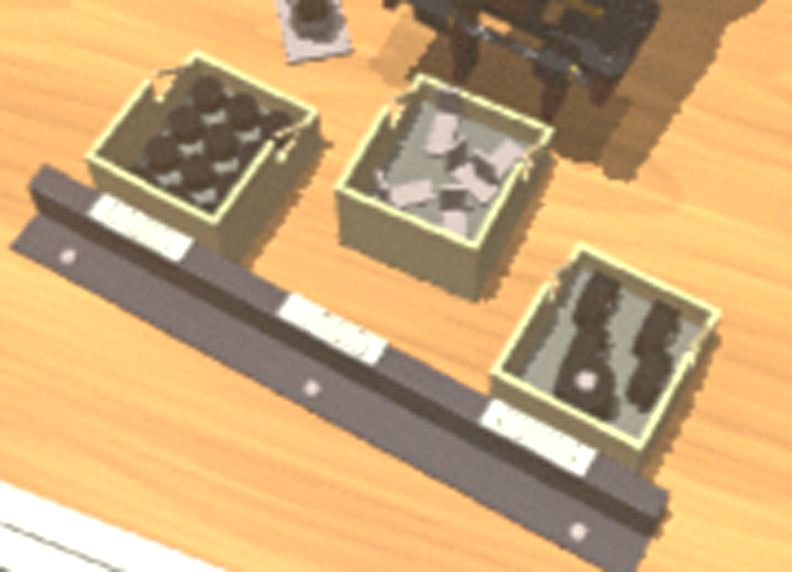

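Emit:
{"name": "send_rows", "arguments": {
  "commands": [
    {"translation": [0.06,-0.01,0],"twist": [0,0,0]},
    {"translation": [0.12,-0.02,0],"twist": [0,0,0]},
    {"translation": [0.18,-0.025,0],"twist": [0,0,0]},
    {"translation": [0.24,-0.03,0],"twist": [0,0,0]},
    {"translation": [0.3,-0.04,0],"twist": [0,0,0]},
    {"translation": [0.36,-0.05,0],"twist": [0,0,0]},
    {"translation": [0.42,-0.06,0],"twist": [0,0,0]},
    {"translation": [0.48,-0.065,0],"twist": [0,0,0]},
    {"translation": [0.54,-0.075,0],"twist": [0,0,0]},
    {"translation": [0.6,-0.085,0],"twist": [0,0,0]}
  ]
}}

```text
t: 13.25
ee_pos: [547.2, -0.5, 198.0]
orientation: [-0.216, -3.131, 0.0]
ft_force: [-6.0, 0.7, 4.6]
width: 59.7
```

Emit:
{"name": "send_rows", "arguments": {
  "commands": [
    {"translation": [0.03,-0.004,0],"twist": [0,0,0]},
    {"translation": [0.06,-0.008,0],"twist": [0,0,0]},
    {"translation": [0.09,-0.012,0],"twist": [0,0,0]},
    {"translation": [0.12,-0.016,0],"twist": [0,0,0]},
    {"translation": [0.15,-0.02,0],"twist": [0,0,0]},
    {"translation": [0.18,-0.024,0],"twist": [0,0,0]},
    {"translation": [0.2,-0.027,0],"twist": [0,0,0]},
    {"translation": [0.22,-0.03,0],"twist": [0,0,0]},
    {"translation": [0.23,-0.032,0],"twist": [0,0,0]},
    {"translation": [0.24,-0.033,0],"twist": [0,0,0]}
  ]
}}

```text
t: 14.25
ee_pos: [571.1, -3.7, 197.9]
orientation: [-0.216, -3.131, 0.0]
ft_force: [-7.2, -0.2, 6.6]
width: 59.6
```

Emit:
{"name": "send_rows", "arguments": {
  "commands": [
    {"translation": [0.005,0,0],"twist": [0,0,0]},
    {"translation": [0.01,-0.001,0],"twist": [0,0,0]},
    {"translation": [0.015,-0.002,0],"twist": [0,0,0]},
    {"translation": [0.02,-0.003,0],"twist": [0,0,0]},
    {"translation": [0.025,-0.003,0],"twist": [0,0,0]},
    {"translation": [0.03,-0.004,0],"twist": [0,0,0]},
    {"translation": [0.035,-0.005,0],"twist": [0,0,0]},
    {"translation": [0.04,-0.006,0],"twist": [0,0,0]},
    {"translation": [0.045,-0.006,0],"twist": [0,0,0]},
    {"translation": [0.045,-0.006,0],"twist": [0,0,0]}
  ]
}}

```text
t: 15.25
ee_pos: [574.6, -4.2, 197.8]
orientation: [-0.216, -3.128, 0.0]
ft_force: [-11.0, 1.5, 10.3]
width: 59.8
```

Emit:
{"name": "send_rows", "arguments": {
  "commands": [
    {"translation": [0.005,0,0],"twist": [0,0,0]},
    {"translation": [0.01,-0.001,0],"twist": [0,0,0]},
    {"translation": [0.015,-0.002,0],"twist": [0,0,0]},
    {"translation": [0.02,-0.003,0],"twist": [0,0,0]},
    {"translation": [0.025,-0.003,0],"twist": [0,0,0]},
    {"translation": [0.025,-0.003,0],"twist": [0,0,0]},
    {"translation": [0.025,-0.003,0],"twist": [0,0,0]},
    {"translation": [0.025,-0.003,0],"twist": [0,0,0]},
    {"translation": [0.025,-0.003,0],"twist": [0,0,0]},
    {"translation": [0.025,-0.003,0],"twist": [0,0,0]}
  ]
}}

```text
t: 16.25
ee_pos: [575.4, -4.3, 197.6]
orientation: [-0.216, -3.123, 0.0]
ft_force: [-18.4, 3.5, 15.7]
width: 60.0
```

Emit:
{"name": "send_rows", "arguments": {
  "commands": [
    {"translation": [-0.08,0.01,0],"twist": [0,0,0]},
    {"translation": [-0.16,0.02,0],"twist": [0,0,0]},
    {"translation": [-0.24,0.035,0],"twist": [0,0,0]},
    {"translation": [-0.32,0.045,0],"twist": [0,0,0]},
    {"translation": [-0.4,0.055,0],"twist": [0,0,0]},
    {"translation": [-0.4,0.055,0.2],"twist": [0,0,0]},
    {"translation": [-0.4,0.055,0.4],"twist": [0,0,0]},
    {"translation": [-0.4,0.055,0.6],"twist": [0,0,0]},
    {"translation": [-0.4,0.055,0.8],"twist": [0,0,0]},
    {"translation": [-0.4,0.055,1.0],"twist": [0,0,0]}
  ]
}}

```text
t: 17.25
ee_pos: [538.6, 0.8, 298.4]
orientation: [0.216, 3.134, 0.0]
ft_force: [-0.1, -0.9, -0.2]
width: 59.7
```

Emit:
{"name": "send_rows", "arguments": {
  "commands": [
    {"translation": [-0.1,0,0],"twist": [0,0,0]},
    {"translation": [-0.2,0,0],"twist": [0,0,0]},
    {"translation": [-0.3,0,0],"twist": [0,0,0]},
    {"translation": [-0.4,0,0],"twist": [0,0,0]},
    {"translation": [-0.5,0,0],"twist": [0,0,0]},
    {"translation": [-0.6,0,0],"twist": [0,0,0]},
    {"translation": [-0.7,0,0],"twist": [0,0,0]},
    {"translation": [-0.8,0,0],"twist": [0,0,0]},
    {"translation": [-0.9,0,0],"twist": [0,0,0]},
    {"translation": [-1.0,0,0],"twist": [0,0,0]}
  ]
}}

```text
t: 18.25
ee_pos: [438.2, 0.8, 297.7]
orientation: [0.216, 3.134, 0.0]
ft_force: [-0.1, 0.1, -0.0]
width: 59.6
```

```bash
python3 - <<'E'
from workcell import ctrl
from h import *
d=ctrl.get_image("scene");np.savez("pics/scene4.npz",**d)
a=cv2.resize(d["img"][170:300,220:400,::-1],None,fx=4.4,fy=4.4,interpolation=cv2.INTER_CUBIC)
cv2.imwrite("pics/c4.png",cv2.convertScaleAbs(a,alpha=1.5,beta=10))
t=.1383;R=np.array([[np.cos(t),-np.sin(t)],[np.sin(t),np.cos(t)]])
# rectify plane z=75 in rail frame, 0.5 mm/px: x -160..20 , y -230..230 ; then find back rim edge columns
X,Y=np.meshgrid(np.arange(-40,10,.5),np.arange(-200,215,1.));W=np.stack([X,Y],-1)@R+[714.7,-28.6]
W=np.concatenate([W,np.full(X.shape+(1,),75.)],-1)
T=np.linalg.inv(d["cam_to_world"]);p=(W@T[:3,:3].T+T[:3,3])@d["intrinsics"].T;p=(p[...,:2]/p[...,2:]).astype(np.float32)
im=cv2.remap(d["img"],p[...,0],p[...,1],cv2.INTER_LINEAR).astype(float)
g=im[...,1]
for n,y0 in(("cap",-145),("brk",0),("whl",145)):
    for a0,b0 in((-32,-10),(-10,12),(12,34),(34,50)):
        s=g[(Y[:,0]>=y0+a0)&(Y[:,0]<y0+b0)].mean(0); w=np.clip(s-np.median(s)-15,0,None); k=np.argmax(s);sl=slice(max(k-8,0),k+9)
        print(n,a0,"rim x %.1f"%((X[0,sl]*w[sl]).sum()/w[sl].sum()))
E
```

```text
cap -32 rim x -14.5
cap -10 rim x 7.6
cap 12 rim x 7.6
cap 34 rim x 7.1
brk -32 rim x -12.0
brk -10 rim x 7.7
brk 12 rim x 7.7
brk 34 rim x -13.5
whl -32 rim x -12.0
whl -10 rim x 7.6
whl 12 rim x 7.6
whl 34 rim x -12.6
```

View pics/c4.png

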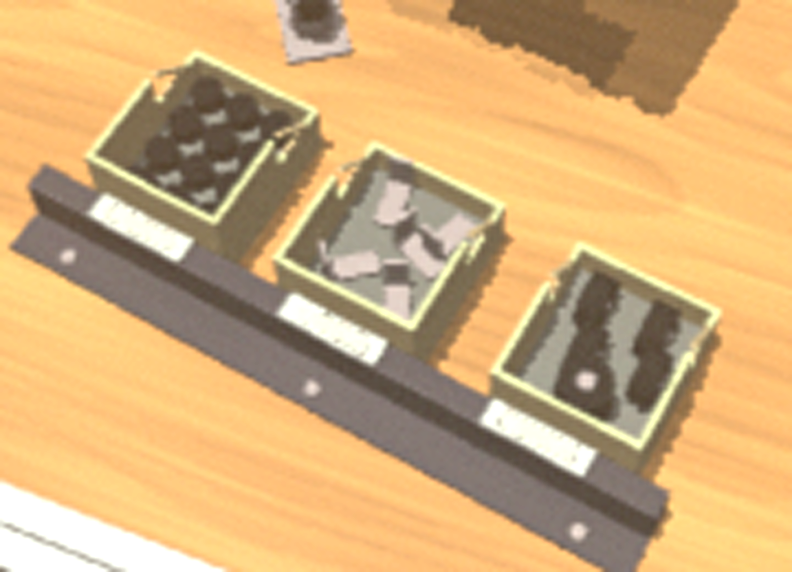

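Both bins look flush and square in the scene: brackets' back corners at crop (277,261) and (413,328), wheels' at (493,372) and (641,447). The rim search had locked onto the plates, so I'm rerunning it with the search limited to the strip in front of them. The caps bin serves as the reference.

```bash
python3 - <<'E'
from h import *
d=np.load("pics/scene4.npz");d0=np.load("pics/scene0.npz")
t=.1383;R=np.array([[np.cos(t),-np.sin(t)],[np.sin(t),np.cos(t)]])
X,Y=np.meshgrid(np.arange(-24,-4,.5),np.arange(-205,220,1.));W=np.stack([X,Y],-1)@R+[714.7,-28.6]
W=np.concatenate([W,np.full(X.shape+(1,),75.)],-1)
T=np.linalg.inv(d["cam_to_world"]);p=(W@T[:3,:3].T+T[:3,3])@d["intrinsics"].T;p=(p[...,:2]/p[...,2:]).astype(np.float32)
g=cv2.remap(d["img"],p[...,0],p[...,1],cv2.INTER_LINEAR).astype(float)[...,1]
for n,y0 in(("cap",-140),("brk",5),("whl",150)):
    o=[]
    for a in range(-42,43,12):
        s=g[(abs(Y[:,0]-y0-a)<6)].mean(0);w=np.clip(s-np.percentile(s,60),0,None);o.append((w*X[0]).sum()/w.sum())
    f=np.polyfit(range(-42,43,12),o,1);print(n,np.array(o),"slope %.3f mid %.1f"%tuple(f))
P=lambda x,y,z:R@(ray(d,(220+x/4.4-.39,170+y/4.4-.39),z)[:2]-[714.7,-28.6])
for n,a,b,y in(("cap",(92,157),(215,220),-145),("brk",(277,261),(413,328),0),("whl",(493,372),(641,447),145)): print(n,"lateral",(P(*a,75)+P(*b,75))[1]/2-y)
df=np.abs(d["img"].astype(int)-d0["img"]).max(2)
for n,(x,y,w,h) in dict(castor=(280,155,22,30),caps=(238,180,50,45),tin=(160,152,38,42),padlock=(196,122,24,26),screwdr=(215,115,36,50),collar=(443,255,54,52),tape=(475,198,32,36)).items(): print(n,(df[y:y+h,x:x+w]>40).mean().round(3))
E
```

```text
cap [-14.8 -14.7 -14.3 -14.1 -13.9 -14.1 -14.4 -14.9] slope 0.002 mid -14.4
brk [-12.  -11.8 -12.2 -13.2 -13.  -13.1 -13.4 -13.9] slope -0.023 mid -12.8
whl [-13.2 -11.8 -12.4 -12.1 -11.7 -11.9 -12.2 -12.8] slope 0.003 mid -12.3
cap lateral 5.329162686306574
brk lateral 4.330740394843549
whl lateral 11.84342425887047
castor 0.0
caps 0.002
tin 0.0
padlock 0.0
screwdr 0.0
collar 0.0
tape 0.0
```

```bash
python3 -c "
from workcell import ctrl
o=ctrl.get_obs();print(o['t'],o['ft_force'],ctrl.close_job())"
```

```text
the job is handed in; nothing more can be done
18.3 [-1.97002819 -0.08747171 -0.30818138] None
```

I pushed the wheels bin and then the brackets bin back against the rail, and handed the job in at 18.3 s. I used both fingers, set 60 mm apart and turned to the rail's angle. I stopped each push once the arm stalled against the rail, at about 13 N for the wheels bin and 18 N for the brackets bin.

| Bin | Back rim in the rail frame | Angle to the rail | Off-centre from its plate |
|---|---|---|---|
| Wheels | -12.3 mm | 0.003 rad | about 12 mm raw |
| Brackets | -12.8 mm | 0.023 rad | about 4 mm raw |
| Caps (not touched) | -14.4 mm | 0.002 rad | about 5 mm raw |

- **Flushness:** a bin that is fully back should read -10 mm, so the camera readings disagree with that by 2 to 4 mm. The caps bin, which already stood in its place, reads worse than the two I pushed. I therefore put the gap down to calibration error and relied on the stall forces.
- **Centring:** the caps bin's 5 mm may be the same kind of error, so the wheels bin could really be nearer 7 mm off. Either way both pushed bins are well inside the 25 mm limit.
- **Other things:** a before-and-after comparison of the scene picture showed no change at the castor, collar, tin, tape, screwdriver or padlock, and 0.2% of pixels changed around the caps bin.
- **Failed check:** my first measurement of the back rims picked up the label plates instead. I repeated it with the search limited to the strip in front of them, and the table shows that second result.

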